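# Open the bonding press with its crank and draw out the tray

## Task

Unload the bonding press: fit the loose crank onto the square end of the press screw and wind it anticlockwise (seen from above) through at least two full turns, so that the pressure plate comes well clear of the stone; leave the crank on the screw. Then, keeping the fingers off the tray and the stone, catch the tray's ring with the pull hook and draw the tray, with the bonded stone in it, straight out along the bed until it meets the two stop pins. Unhook, lay the hook down on the bench clear of the press, and do not knock over the wash bottles.

Things in the scene. Friction and masses are not known exactly. Their poses are not given: they have to be found in the camera images.
- press: Small grey screw press, fixed on the bench. Origin at bench level under the screw's axis; z up; x points to its back, so its loading bed runs out in front along -x. Foot and crosshead are 216 mm wide (y); two columns 20 mm thick at y = +-88 mm. Crosshead 50 mm deep (x), underside 140 mm and top 172 mm above the bench; nothing but the screw stands higher than 190 mm.
- bed_stop (a point): Point on the bed's top midway between its two stop pins (8 mm thick, 12 mm high, 104 mm apart); axes as the press. It is 170 mm in front of the screw axis, 35 mm above the bench. The flat steel bed is 150 mm wide (y) and ends 10 mm beyond this point; guide strips 8 mm high, 124 mm apart, run along its edges.
- plate_face (a point): Centre of the underside of the aluminium pressure plate, which rises with the screw; axes as the press. Plate 70 mm deep (x), 150 mm wide, 20 mm thick. Lips 8 mm deep along its front and back lower edges keep the stone from coming out until the plate is raised by 8 mm.
- press_screw (a joint): Turning angle of the press screw in rad, positive anticlockwise seen from above; between 0 and 1 at the start (press shut). Each full turn (6.28) raises screw and pressure plate together by 6 mm; it stops at about 3 turns (19.2). It stays where it is left; turning it takes about 0.15 N m (2 N at the handle).
- screw_shoulder (a point): Centre of the round shoulder (24 mm across) at the top of the press screw, 180 mm above the bench at angle 0; rises and turns with the screw. z is the screw axis, up; x and y are square to the faces of the square end that stands on it: 14 mm across flats, 26 mm high, the top 3.5 mm tapered to 8 mm.
- crank: Loose bright steel crank, 0.41 kg, standing on its hub. Origin: centre of the hub's underside; z up; x along the arm to the handle. Hub 30 x 30 mm, 44 mm high, faces square to x and y; in its underside a square socket 16 mm wide, 28 mm deep, walls parallel to the faces: it fits the square end in four ways with 9 degrees of play either way. Fully on, the underside rests on the shoulder.
- crank_handle (a point): Centre of the crank's upright black handle: 21 mm thick, 55 mm long (45 to 100 mm above the hub's underside; this point is at 72 mm), 80 mm from the hub's axis, spinning freely on its pin. The arm that carries it is 16 mm wide, 33 to 43 mm above the underside. Opposite it, 40 mm behind the hub's axis and 36 mm up, is a counterweight ball 34 mm across.
- tray: Aluminium tray on the press bed under the pressure plate, 68 mm (x) by 116 mm (y) by 20 mm high, 3 mm thick. Origin at the centre of its underside, z up, x to the back of the press. With its front edge against the stop pins its origin is 38 mm behind bed_stop, so 132 mm in front of the screw axis.
- tray_ring (a point): Centre of the flat steel pull ring on the tray's front, 51 mm in front of the tray's origin, 17 mm above its underside: level, bar 5 mm thick, clear opening 21 mm across, open to above, just in front of the pressure plate.
- bonded_stone: The dark stone glued on a wooden block that lies in the tray, 50 x 100 x 41 mm, about 0.25 kg. Origin at the centre of its underside, z up.
- pull_hook: Pull hook lying on the bench. Origin at the centre of the underside of its white handle; z up; x along the handle towards the hook. Handle 100 mm long (x), 26 mm wide (y), 28 mm high; a 6 mm steel rod leaves it at 20 mm height and runs on to x = 120 mm, where it is bent straight down. Whole tool 0.12 kg; its weight centre is within 10 mm of the handle's middle.
- hook_tip (a point): Lower end of the bent-down hook of the pull hook: 120 mm ahead of its origin, 2 mm above the level of its underside; the bent part is 6 mm thick and reaches 15 mm below the rod.
- bottle_a: White wash bottle with blue cap and bent spout, 60 mm across, 230 mm high, standing to the right. Origin at the centre of its underside, z up.
- bottle_b: A second wash bottle like bottle_a, standing to the left.
Not all that is in view belongs to the job. What is shaped like the crank but purple is not meant.

How it is judged:
On the way, in this order (a step that is already met when the one before it is completed fails the run):
1. the crank sits fully on the square end of the press screw (distance between crank and screw_shoulder below 0.006 m and angle between the z axis of crank and the z axis of screw_shoulder, either way round below 0.12 rad and angle between crank's own z axis and vertical below 0.15 rad), for 0.2 s.
2. the screw is wound open with the crank on it (angle above 11.8 rad, two turns less play) (all of step 1 and value of joint press_screw above 11.8 rad), for 0.1 s.
3. the tray has been drawn out to the stop pins with the hook in its ring (x of tray in the frame of press between -0.14 and -0.118 m and z of tray in the frame of press between 0.03 and 0.041 m and angle between tray's own z axis and vertical below 0.08 rad and horizontal distance between hook_tip and tray_ring below 0.022 m and z of hook_tip in the frame of tray below 0.016 m), for 0.1 s.
At the end, for the whole second after the job is handed in: Crank fully on the square end (within 6 mm of the shoulder); screw above 11.8 rad; tray flat on the bed within about 14 mm of the stop pins, the stone flat in it (centres within 15 mm); pull hook on the bench, tip over 50 mm from the ring; all at rest (all of step 2 and x of tray in the frame of press between -0.14 and -0.118 m and z of tray in the frame of press between 0.03 and 0.041 m and angle between tray's own z axis and vertical below 0.08 rad and horizontal distance between bonded_stone and tray below 0.015 m and z of bonded_stone in the frame of tray below 0.007 m and angle between bonded_stone's own z axis and vertical below 0.1 rad and height (world z) of each of hook_tip, pull_hook below 0.03 m and horizontal distance between hook_tip and tray_ring above 0.05 m and linear speed of each of crank, tray, bonded_stone, pull_hook below 0.02 m/s); the robot touches nothing.
It fails at once if the fingers touch the tray or the bonded stone (contact force between the fingers and tray above 1 N or contact force between the fingers and bonded_stone above 1 N).
It fails at once if a wash bottle is knocked over (angle between any of bottle_a, bottle_b's own z axis and vertical above 0.5 rad).
It also fails if it takes over 72 s, if anything falls off the work surface, if the arm or the gripper's body presses on something with over 40 N, if the wrist force passes 120 N, or if a joint passes its speed limit or range.

## Robot

A 7-joint arm with a two-finger parallel gripper is mounted at the origin on the work surface. World frame = base frame: x ahead of the robot, y to its left, z up, the work surface at z = 0. Lengths are in m, angles in rad, forces in N, time in s.
With the tool pointing down it reaches from about 0.425 to 0.95 m from the base axis. Payload 4.7 kg.
Tool frame: the origin (TCP) lies midway between the tips of the shut fingers; the grasp point (between the pads) lies manip.grip_depth behind it (manip.grip_depth is the distance from the TCP to the grasp point, in m); z points along the fingers, y is the line along which they close (so a half turn about z gives the same grasp; the last joint's range is limited). The gripper opens to 85 mm and grips with 20 to 120 N. Pads are 22 mm wide; open, the fingers measure 114 mm over their backs; the gripper's body (76 mm by 85 mm) begins 54 mm behind the grasp point. The pads swing forward as they close: fully open they stand 13 mm farther back than shut.
Start: joints at [-1.371, 0.469, -0.049, 1.532, 0.024, 1.141, -0.082], TCP at [0.153, 0.657, 0.231] pointing down, gripper open.
Joint ranges: [-2.59, 2.59], [-0.33, 1.99], [-1.39, 1.29], [0.1, 2.45], [-1.04, 4.18], [0.21, 1.99], [-2.66, 2.66]. Speed limits (rad/s): [2.57, 2.57, 3.14, 3.14, 3.14, 3.14, 3.14].

## Interface

Orientations are given as a unit quaternion [x, y, z, w].
In Python, from plant import manip gives the robot as it stands.
- The arm moves only by the tool send_rows, never from a script. Its argument "steps" is a list of rows, each a list of 4 numbers: the shift along the tool's x, y, z in mm, then the turn about the tool's z in degrees. In form: [[tx, ty, tz, roll], ...]. A call has 1 to 5 rows; each row shifts and turns the commanded pose from where the row before left it, along the tool's axes as they then stand; what a row does not reach is not made up. A row lasts 1/12 s, in which the tool goes at most 41.7 mm and 7.16 degrees, less where a joint would pass 70% of its speed; a pose out of reach is approached as far as the arm can. A call is refused whole if a number of a shift passes 41.7 or a number of a turn 7.16, either way. A call with a gripper value outside its range is refused whole. "gripper" is the finger opening in mm, from 0 to 85.4, set as the call begins (left out, the last holds). The fingers move at their own pace and stop on an object; "squeeze" is the grip in N (left out, the last holds). Time passes only in rows, so rows that do not move let the fingers close. It gives the time, the measured TCP pose, the force, the opening and the grip force at its end, in the units of the state.
- manip.sense(): the state, without advancing time (a new reading comes with each control period).
- manip.snapshot(name): name is "scene" or "top" or "wrist"; returns a dict with "image" (480x640x3 uint8, red, green, blue), "depth" (480x640 float32, m along the optical axis (not along the pixel's ray), 0 where there is no reading), "K" (3x3 intrinsics, pixels), "eye" and "rotation" of the camera in the world. Camera axes: x right, y up, looking along -z (the intrinsics and any distortion apply to the point x, -y, -z); pixel columns grow to the right and rows downward; lengths in m; the calibration is good to about 2 mm. A picture is of the moment at which its call begins.
- manip.sign_off(): hands the job in; it is judged then, once.
Trained networks look in a picture, given as the dict that the camera call returned (one of the last four; its "shot" number tells which), for a name from the list of things; names that differ only in an ending like _2 or _b are one class to them, and where a whole thing is asked for, a point or a joint stands for the part that bears it (a point fixed in the world has none). Each returns a list of dicts, best first, with "score" (0 to 1); they miss things now and then, are a little off and sometimes report something else, mostly with a low value. They report only what shows in the picture. A call takes as long as a camera call. They do not tell look-alikes from the thing itself.
- manip.look_for(picture, name): "box" ([left, top, width, height] in pixels, round what is visible of it).
- manip.tip_of(picture, name): "pixel" ([column, row] in pixels: a listed point, or the origin of a listed thing).
The state is a dict: "clock": time; "joints": joint angles; "qd": joint speeds; "effort": joint torques, N m; "tool_pos": TCP position; "tool_rot": TCP orientation; "ft_force": force on the tool from outside, world axes, zero at the start; "torque": the same for the moment, N m; "width": finger opening in m; "finger_force": force on a finger pad.
Only numpy, scipy, OpenCV 4.12 (cv2) and the standard library are available. Lean on these libraries where they do the work, as an engineer would, in place of code of your own. Each camera call takes 0.05 s, during which the arm holds its last target. There are 200 camera calls.

## Working session

There is one attempt and no reset: what is moved stays moved. The work goes in short steps, Python scripts to look and compute and a tool call to move; the robot and the scene stay as the last step left them, time stands still between calls to the robot, and variables do not carry over. Pictures are saved under pics/ and viewed, at most 12 in all, crops included, and the job is handed in when it is done.

Besides the shell and the picture viewer there is one more tool, called as name([rows], argument=value, ...), one row to a line, values as JSON. send_rows: Moves the arm, as the interface text tells. Its arguments: {"type":"object","properties":{"steps":{"type":"array"},"gripper":{"type":"number"},"squeeze":{"type":"number"}},"required":["steps"]}

```bash
ls; mkdir -p pics
cat > h.py <<'E'
import numpy as np,cv2
from plant import manip
from scipy.spatial.transform import Rotation as R
def ray(s,p,z=None,d=None):
    K=s["K"];v=np.array([(p[0]-K[0,2])/K[0,0],-(p[1]-K[1,2])/K[1,1],-1.0])
    w=np.array(s["rotation"]) 
    if w.shape!=(3,3): w=R.from_quat(w).as_matrix()
    v=w@v;e=np.array(s["eye"])
    if z is not None: d=(z-e[2])/v[2]
    return e+d*v
def cloud(s):
    K=s["K"];D=s["depth"];r,c=np.mgrid[0:480,0:640]
    v=np.stack([(c-K[0,2])/K[0,0],-(r-K[1,2])/K[1,1],-np.ones(D.shape)],-1)*D[...,None]
    w=np.array(s["rotation"])
    if w.shape!=(3,3): w=R.from_quat(w).as_matrix()
    return v@w.T+np.array(s["eye"])
def save(s,n,box=None,f=1):
    im=s["image"][...,::-1]
    if box: l,t,w,h=box; im=im[t:t+h,l:l+w]
    cv2.imwrite("pics/"+n+".png",cv2.resize(im,None,fx=f,fy=f,interpolation=cv2.INTER_CUBIC))
E
python3 - <<'E'
from h import *
print(manip.grip_depth,manip.sense())
a=manip.snapshot("top");b=manip.snapshot("scene")
ca=cloud(a);cb=cloud(b)
np.savez("m.npz",ca=ca,cb=cb,ia=a["image"],ib=b["image"])
for s,c,n in((a,ca,"top"),(b,cb,"scene")):
    print(n,s["eye"],s["K"][0],np.array(s["rotation"]).round(3).tolist())
    for k in["press","bed_stop","screw_shoulder","crank","crank_handle","tray_ring","tray","pull_hook","hook_tip","bottle_a","plate_face"]:
        for d in manip.tip_of(s,k)[:3]:
            p=d["pixel"];i=tuple(np.clip(np.round(p[::-1]).astype(int),0,[479,639]));print(k,round(d["score"],2),np.round(p),c[i].round(3))
im=np.hstack([a["image"],b["image"]])[...,::-1]
save(a,"top");save(b,"scene")
E
```

```text
pics
0.0187 {'clock': 0.0, 'joints': array([-1.37088151,  0.46947226, -0.04855392,  1.53370885,  0.024098  ,
        1.14102352, -0.08234485]), 'qd': array([ 0.00089029,  0.00092996, -0.00113355, -0.00014828,  0.00016966,
       -0.00126433, -0.00055622]), 'effort': array([ 5.59230539e-04, -5.10303569e+01, -4.64582210e-02, -2.37711149e+01,
        1.06239924e-02,  7.52459775e-03, -4.23482433e-06]), 'tool_pos': array([0.15298408, 0.65681949, 0.23023422]), 'tool_rot': array([ 1.14182935e-01,  9.93459224e-01, -1.01091263e-03, -6.94228603e-05]), 'ft_force': array([-0.39098026, -0.26773087,  0.31413439]), 'torque': array([-0.04582191,  0.02477356, -0.00818919]), 'finger_force': 0.0, 'width': 0.08590915818387251}
top [ 0.19048169 -0.09222676  1.44081206] [448.14215418   0.         317.50596914] [-0.073, 0.071, 0.71, -0.696]
press 0.75 [251. 225.] [0.544 0.113 0.096]
bed_stop 0.79 [302. 229.] [ 0.544 -0.043  0.035]
screw_shoulder 0.55 [240. 206.] [0.575 0.13  0.198]
screw_shoulder 0.16 [372. 263.] [ 0.431 -0.266  0.018]
crank 0.98 [473. 205.] [ 0.611 -0.6    0.04 ]
crank 0.72 [372. 260.] [ 
[... 1165 characters left out ...]
. 324.] [ 0.483 -0.353  0.068]
crank_handle 0.79 [222. 327.] [ 0.378 -0.436  0.088]
crank_handle 0.71 [223. 437.] [ 0.536 -0.658  0.081]
tray_ring 0.74 [384. 235.] [0.561 0.082 0.035]
tray_ring 0.57 [398. 187.] [0.575 0.122 0.182]
tray 0.69 [393. 226.] [0.579 0.099 0.062]
pull_hook 0.65 [352. 333.] [ 0.631 -0.269  0.027]
pull_hook 0.4 [391. 225.] [0.572 0.103 0.06 ]
hook_tip 0.69 [393. 226.] [0.579 0.099 0.062]
hook_tip 0.55 [372. 298.] [ 0.619 -0.122  0.001]
bottle_a 0.68 [310. 398.] [ 0.634 -0.483  0.046]
bottle_a 0.57 [403. 177.] [0.494 0.393 0.011]
bottle_a 0.51 [390. 226.] [0.569 0.104 0.055]
plate_face 0.73 [397. 215.] [0.587 0.102 0.104]
plate_face 0.27 [401. 176.] [0.49  0.384 0.019]
```

View pics/top.png

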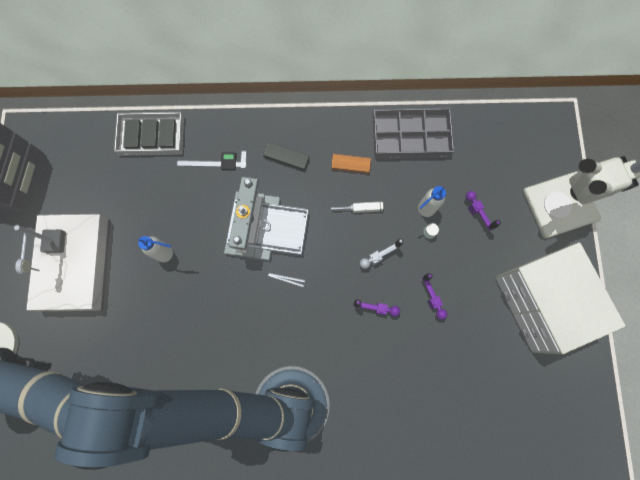

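View pics/scene.png

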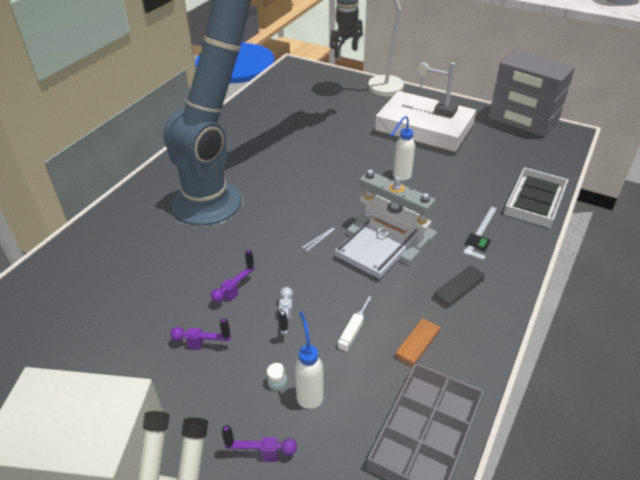

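The top view shows the press at about (248,220) with its bed and stop pins towards (302,229). The hook is at (368,208), tip (330,206), and the bottles are at (428,205) and (158,250).

Crank candidates in the top view:
- (380,255): bright steel
- (377,308), (435,297) and (482,210): all purple

The steel one at (380,255) fits the description, and I'll confirm it in a crop.

Run:
```python
from h import *
m=np.load("m.npz");ca,cb,ia,ib=m["ca"],m["cb"],m["ia"],m["ib"]
s={"image":ia};save(s,"crankcrop",(320,180,130,100),5)
for n,c in(("top",ca),("scene",cb)):
    P=c.reshape(-1,3)
    def sel(lo,hi):
        return P[((P>lo)&(P<hi)).all(1)]
    for k,lo,hi in(("handle",(.44,-.38,.08),(.52,-.30,.12)),("hub+arm",(.40,-.32,.036),(.47,-.22,.06)),("sq",(.53,.08,.186),(.62,.18,.25)),
        ("hookhandle",(.57,-.34,.02),(.66,-.19,.04)),("ballcrank",(.37,-.26,.02),(.43,-.2,.07)),("xhead",(.4,0,.16),(.7,.26,.176)),("cap_b",(.4,.3,.15),(.6,.5,.3)),("cap_a",(.5,-.55,.15),(.72,-.4,.3))):
        q=sel(lo,hi)
        if len(q)<3: print(n,k,len(q));continue
        u,S,v=np.linalg.svd(q[:,:2]-q[:,:2].mean(0),full_matrices=False)
        print(n,k,len(q),q.mean(0).round(4),"min",q.min(0).round(3),"max",q.max(0).round(3),"axis",np.degrees(np.arctan2(v[0,1],v[0,0])).round(1))
```

```text
top handle 38 [ 0.4818 -0.3441  0.0955] min [ 0.473 -0.354  0.082] max [ 0.491 -0.337  0.103] axis 172.6
top hub+arm 231 [ 0.4404 -0.2662  0.0447] min [ 0.411 -0.319  0.036] max [ 0.468 -0.225  0.056] axis 118.2
top sq 32 [0.5644 0.1257 0.2017] min [0.556 0.117 0.188] max [0.575 0.134 0.209] axis 49.4
top hookhandle 247 [ 0.6181 -0.2554  0.026 ] min [ 0.603 -0.307  0.02 ] max [ 0.634 -0.192  0.032] axis 92.2
top ballcrank 60 [ 0.4207 -0.2392  0.0462] min [ 0.411 -0.254  0.033] max [ 0.429 -0.225  0.056] axis -90.0
top xhead 1040 [0.5625 0.1255 0.1698] min [0.457 0.085 0.16 ] max [0.676 0.17  0.176] axis 170.3
top cap_b 214 [0.4739 0.3937 0.1838] min [0.459 0.328 0.15 ] max [0.5   0.432 0.231] axis 80.4
top cap_a 174 [ 0.6035 -0.4449  0.1843] min [ 0.567 -0.477  0.151] max [ 0.632 -0.401  0.231] axis 126.8
scene handle 86 [ 0.4886 -0.3495  0.0951] min [ 0.477 -0.358  0.08 ] max [ 0.497 -0.338  0.106] axis 31.2
scene hub+arm 279 [ 0.443  -0.2644  0.0471] min [ 0.413 -0.301  0.036] max [ 0.47  -0.223  0.058] axis -62.3
scene sq 56 [0.5691 0.1235 0.2001] min [0.558 0.11  0.186] max [0.577 0.137 0.21 ] axis 111.0
scene hookhandle 412 [ 0.623  -0.2596  0.029 ] min [ 0.608 -0.311  0.02 ] max [ 0.637 -0.19   0.036] axis -88.0
scene ballcrank 45 [ 0.4238 -0.2465  0.048 ] min [ 0.413 -0.258  0.034] max [ 0.43  -0.227  0.056] axis -82.1
scene xhead 793 [0.5752 0.1152 0.171 ] min [0.458 0.08  0.16 ] max [0.679 0.164 0.176] axis -8.4
scene cap_b 223 [0.4803 0.3929 0.1837] min [0.46  0.323 0.15 ] max [0.502 0.435 0.237] axis -105.2
scene cap_a 433 [ 0.6165 -0.4567  0.1806] min [ 0.566 -0.478  0.15 ] max [ 0.638 -0.401  0.233] axis -49.9
```

View pics/crankcrop.png

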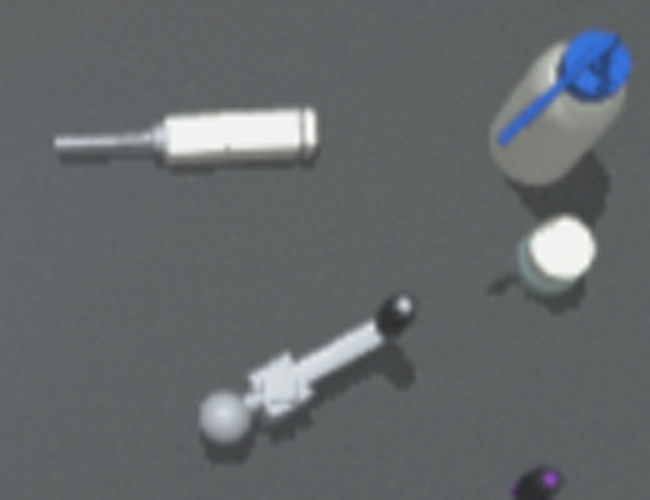

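send_rows([
  [0,0,-40,0],
  [0,0,-40,0],
  [0,0,-40,0],
  [0,0,-40,0],
  [0,0,-10,0],
])

```text
clock: 1.62
tool_pos: [0.1534, 0.6593, 0.4097]
tool_rot: [0.114, 0.993, 0.006, 0.0]
ft_force: [0.8, 0.0, 1.4]
width: 0.0855
finger_force: 0.0
```

The crop confirms the steel crank with its black handle: hub at crop (282,383), handle at (397,313). The white hook is at (240,135). Next I'll fly over the screw.

send_rows([
  [-31,-25,0,0],
  [-31,-25,0,0],
  [-31,-25,0,0],
  [-31,-25,0,0],
  [-31,-25,0,0],
])

```text
clock: 2.03
tool_pos: [0.2766, 0.4988, 0.4013]
tool_rot: [0.114, 0.993, 0.0, 0.0]
ft_force: [0.2, 0.1, 0.0]
width: 0.0856
finger_force: 0.0
```

send_rows([
  [-31,-25,0,0],
  [-31,-25,0,0],
  [-31,-25,0,0],
  [-31,-25,0,0],
  [-31,-25,0,0],
])

```text
clock: 2.45
tool_pos: [0.3991, 0.3418, 0.4015]
tool_rot: [0.114, 0.993, 0.0, 0.0]
ft_force: [0.4, 0.5, -0.1]
width: 0.0854
finger_force: 0.0
```

send_rows([
  [-31,-25,0,0],
  [-31,-25,0,0],
  [-31,-25,0,0],
  [-31,-25,0,0],
  [0,0,0,0],
])

```text
clock: 2.87
tool_pos: [0.5011, 0.209, 0.4016]
tool_rot: [0.121, 0.993, -0.002, 0.002]
ft_force: [0.6, -1.8, 0.4]
width: 0.0854
finger_force: 0.0
```

```bash
cat >> h.py <<'E'
def state():
    s=manip.sense();M=R.from_quat(s["tool_rot"]).as_matrix();return s,M
def go(p,ydeg=None):
    """tool shift (mm) to world p and roll (deg) so that tool y is at ydeg (mod 180)"""
    s,M=state();d=M.T@(np.array(p)-s["tool_pos"])*1000
    cur=np.degrees(np.arctan2(M[1,1],M[0,1]));r=None
    if ydeg is not None:
        r=-((ydeg-cur+90)%180-90)
    print("pos",s["tool_pos"].round(4),"ydir",cur.round(1),"j7",round(s["joints"][6],2),"shift",d.round(1),"norm",np.linalg.norm(d).round(1),"roll",r)
E
python3 - <<'E'
from h import *
print(manip.sense()["joints"].round(2));go((.567,.125,.4))
w=manip.snapshot("wrist");c=cloud(w)
print(w["eye"],w["K"][0]);np.savez("w1.npz",c=c,i=w["image"])
for k in["screw_shoulder","tray_ring"]:
  for d in manip.tip_of(w,k)[:2]:
    p=d["pixel"];i=tuple(np.round(p[::-1]).astype(int));print(k,round(d["score"],2),np.round(p),c[i].round(4))
save(w,"wrist1")
E
```

```text
[-0.73  0.14  0.29  1.61 -0.04  1.4   0.9 ]
pos [0.5011 0.209  0.4016] ydir 76.1 j7 0.9 shift [-84.2 -65.7   2.2] norm 106.8 roll None
[0.42272003 0.22761793 0.54487114] [421.86233273   0.         322.21006014]
screw_shoulder 0.86 [256. 295.] [0.5621 0.1312 0.2024]
tray_ring 0.79 [231. 251.] [0.5255 0.1132 0.1726]
```

View pics/wrist1.png

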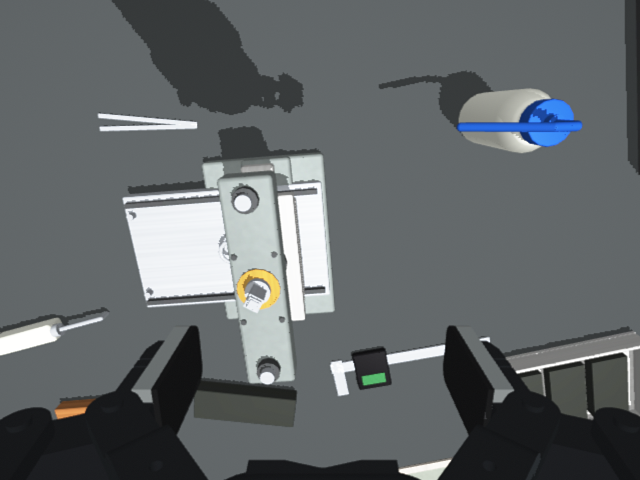

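The wrist view shows the screw's square end at (257,293) on the yellow ring, with the bed to the left and the tray ring at about (225,248). I'll bring the camera over the screw, closer, to read the square's angle.

send_rows([
  [-32,-13,20,0],
  [-32,-13,20,0],
  [-32,-13,20,0],
  [-32,-13,20,0],
  [-32,-13,20,0],
])

```text
clock: 3.43
tool_pos: [0.6379, 0.1205, 0.3002]
tool_rot: [0.112, 0.994, 0.001, -0.0]
ft_force: [-0.5, 0.2, 1.1]
width: 0.0855
finger_force: 0.0
```

send_rows([
  [0,0,0,0],
  [0,0,0,0],
])

```text
clock: 3.6
tool_pos: [0.6371, 0.1189, 0.2989]
tool_rot: [0.114, 0.993, -0.001, -0.002]
ft_force: [-1.0, 1.1, -0.1]
width: 0.0854
finger_force: 0.0
```

Run:
```python
from h import *
go((.567,.125,.4))
w=manip.snapshot("wrist");c=cloud(w)
print(w["eye"]);np.savez("w2.npz",c=c,i=w["image"],K=w["K"],e=w["eye"],r=w["rotation"])
for k in["screw_shoulder","tray_ring"]:
  for d in manip.tip_of(w,k)[:1]:
    p=d["pixel"];i=tuple(np.round(p[::-1]).astype(int));print(k,round(d["score"],2),np.round(p),c[i].round(4),ray(w,p,.181),ray(w,p,.052))
p=d=manip.tip_of(w,"screw_shoulder")[0]["pixel"].astype(int) if 0 else np.array(manip.tip_of(w,"screw_shoulder")[0]["pixel"]).astype(int)
save(w,"sq",(int(max(p[0]-40,0)),int(max(p[1]-40,0)),80,80),7)
P=c.reshape(-1,3);q=P[((P>(.54,.10,.196))&(P<(.60,.16,.215))).all(1)]
print(len(q),q.mean(0),q.max(0))
t=q[q[:,2]>q[:,2].max()-.003];print(len(t),t.mean(0))
import cv2
for z in(.19,.196,.203):
    Q=P[((P>(.54,.10,z))&(P<(.60,.16,.215))).all(1)][:,:2]
    print(z,len(Q),cv2.minAreaRect((Q*1000).astype(np.float32)))
t=P[((P>(.4,.0,.16))&(P<(.7,.26,.176))).all(1)];print("xhead",len(t),cv2.minAreaRect((t[:,:2]*1000).astype(np.float32)))
```

```text
pos [0.6371 0.1189 0.2989] ydir 76.9 j7 1.22 shift [  70.   -10.2 -100.9] norm 123.2 roll None
[0.55951974 0.1360306  0.44276755]
screw_shoulder 0.92 [314. 131.] [0.5683 0.1289 0.2083] [0.56912017 0.12780633 0.181     ] [0.57385131 0.12375337 0.052     ]
tray_ring 0.76 [257. 127.] [0.5593 0.0731 0.0373] [0.55943115 0.09528455 0.181     ] [0.5593875  0.07520474 0.052     ]
690 [0.56791644 0.12718552 0.20623449] [0.57749088 0.13678807 0.20982465]
329 [0.56797407 0.12706306 0.20779871]
0.19 695 ((568.1331787109375, 127.05511474609375), (13.976570129394531, 14.004227638244629), 47.878822326660156)
0.196 690 ((568.1314086914062, 127.05203247070312), (13.977991104125977, 13.996383666992188), 47.83192443847656)
0.203 677 ((568.1285400390625, 127.03938293457031), (13.982536315917969, 13.96267032623291), 47.67972183227539)
xhead 20208 ((585.1624755859375, 124.20487976074219), (50.17308807373047, 179.73944091796875), 80.55598449707031)
```

View pics/sq.png

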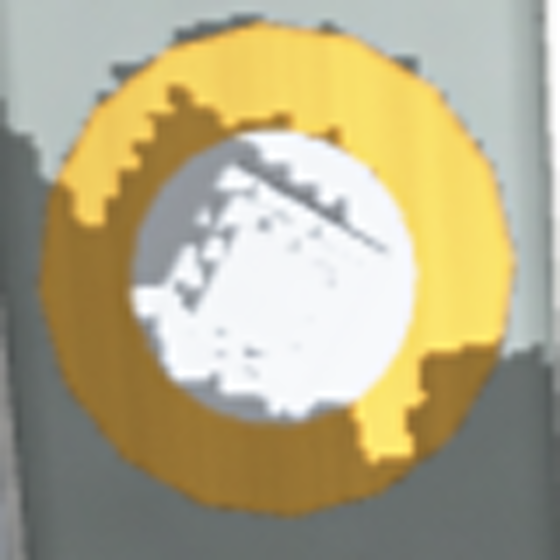

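The square is cleanly fitted at (0.568, 0.127) with a face angle of 47.8° mod 90. Now over to the crank.

send_rows([
  [4,-40,0,0],
  [4,-40,0,0],
  [4,-40,0,0],
  [4,-40,0,0],
  [4,-40,0,0],
])

```text
clock: 4.22
tool_pos: [0.5718, -0.0716, 0.3028]
tool_rot: [0.113, 0.994, 0.001, 0.001]
ft_force: [0.4, -0.5, -0.5]
width: 0.0856
finger_force: 0.0
```

send_rows([
  [5,-40,0,0],
  [5,-40,0,0],
  [5,-40,0,0],
  [5,-40,0,0],
  [5,-40,0,0],
])

```text
clock: 4.63
tool_pos: [0.5026, -0.2609, 0.3029]
tool_rot: [0.113, 0.994, 0.0, 0.002]
ft_force: [0.7, -0.1, -0.3]
width: 0.0855
finger_force: 0.0
```

send_rows([
  [5,-40,0,0],
  [5,-36,0,0],
  [0,0,0,7],
  [0,0,0,7],
  [0,0,0,7],
])

```text
clock: 5.05
tool_pos: [0.4761, -0.3322, 0.3026]
tool_rot: [0.296, 0.955, 0.001, 0.001]
ft_force: [0.9, -0.2, 0.4]
width: 0.0854
finger_force: 0.0
```

send_rows([
  [0,0,0,7],
  [0,0,0,7],
  [0,0,0,7],
  [0,0,0,7],
  [0,0,0,0],
])

```text
clock: 5.47
tool_pos: [0.4768, -0.3312, 0.3023]
tool_rot: [0.516, 0.857, 0.001, 0.001]
ft_force: [0.4, -0.4, 0.0]
width: 0.0854
finger_force: 0.0
```

Run:
```python
from h import *
w=manip.snapshot("wrist");c=cloud(w)
go((.44,-.264,.3),28)
np.savez("w3.npz",c=c,i=w["image"])
P=c.reshape(-1,3)
def rect(n,lo,hi):
    q=P[((P>lo)&(P<hi)).all(1)]
    if len(q)>4: print(n,len(q),q.mean(0).round(4),[np.round(t,1) for t in cv2.minAreaRect((q[:,:2]*1000).astype(np.float32))])
rect("hubtop",(.415,-.29,.0425),(.465,-.235,.0465))
rect("handle",(.44,-.38,.085),(.52,-.30,.105))
rect("all",(.38,-.38,.01),(.52,-.2,.11))
rect("arm",(.40,-.36,.03),(.5,-.2,.048))
for k in["crank","crank_handle"]:
  for d in manip.tip_of(w,k)[:2]:
    p=d["pixel"];print(k,round(d["score"],2),np.round(p),ray(w,p,0 if k=="crank" else .072).round(4))
save(w,"w3")
```

```text
pos [ 0.4767 -0.3313  0.3022] ydir 28.2 j7 1.24 shift [76.7 -0.6  2.1] norm 76.7 roll 0.1744899275213072
hubtop 761 [ 0.445  -0.2672  0.0448] [array([ 441.3, -262.1]), array([31.2, 70.4]), np.float64(27.5)]
handle 463 [ 0.4851 -0.3435  0.0979] [array([ 485.8, -344.8]), array([19.3, 18.7]), np.float64(18.8)]
all 4066 [ 0.4534 -0.284   0.053 ] [array([ 457.1, -288.7]), array([ 33.5, 144.7]), np.float64(29.3)]
arm 2265 [ 0.4537 -0.2843  0.0442] [array([ 453.6, -283.5]), array([ 33.5, 132. ]), np.float64(28.6)]
crank 0.89 [309. 428.] [ 0.608  -0.6161  0.    ]
crank 0.86 [170.  56.] [ 0.2863 -0.2882  0.    ]
crank_handle 0.91 [180. 244.] [ 0.3783 -0.4295  0.072 ]
crank_handle 0.91 [239. 470.] [ 0.5381 -0.6478  0.072 ]
```

View pics/w3.png

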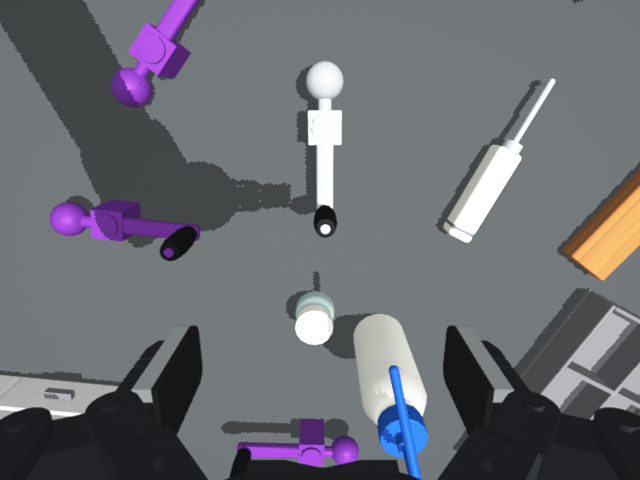

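The steel crank runs down the image's centre: ball (325,82), hub (325,128), handle (325,220). The hook is at (485,190). I'll descend on the hub.

send_rows([
  [32,1,20,0],
  [32,1,20,0],
  [0,0,40,0],
  [0,0,40,0],
  [0,0,40,0],
])

```text
clock: 6.03
tool_pos: [0.4486, -0.274, 0.1409]
tool_rot: [0.514, 0.858, 0.001, 0.001]
ft_force: [0.6, 1.2, -0.0]
width: 0.0855
finger_force: 0.0
```

send_rows([
  [0,0,40,0],
  [0,0,40,0],
  [0,0,25,0],
  [0,0,0,0],
  [0,0,0,0],
])

```text
clock: 6.45
tool_pos: [0.4475, -0.2749, 0.0359]
tool_rot: [0.515, 0.857, -0.0, -0.001]
ft_force: [-0.5, 0.4, 0.2]
width: 0.0859
finger_force: 0.0
```

Run:
```python
from h import *
go((.4487,-.274,.013),28.5)
```

```text
pos [ 0.4475 -0.2749  0.0359] ydir 28.0 j7 1.4 shift [ 0.2  1.5 22.9] norm 23.0 roll -0.5364587866080797
```

send_rows([
  [0,1,11,0],
  [0,0,11,0],
  [0,0,0,0],
])

```text
clock: 6.7
tool_pos: [0.4488, -0.2741, 0.0138]
tool_rot: [0.515, 0.857, 0.0, -0.0]
ft_force: [0.3, -0.7, 0.6]
width: 0.0854
finger_force: 0.0
```

send_rows([
  [0,0,0,0],
  [0,0,0,0],
  [0,0,0,0],
  [0,0,0,0],
  [0,0,0,0],
], gripper=10, squeeze=60)

```text
clock: 7.12
tool_pos: [0.4491, -0.2747, 0.0149]
tool_rot: [0.516, 0.857, 0.0, 0.0]
ft_force: [-0.3, 0.5, 1.9]
width: 0.029
finger_force: 59.1
```

send_rows([
  [0,0,0,0],
  [0,0,0,0],
  [0,0,0,0],
])

```text
clock: 7.37
tool_pos: [0.4491, -0.2747, 0.0149]
tool_rot: [0.516, 0.857, 0.0, 0.0]
ft_force: [-0.1, 1.2, 6.2]
width: 0.0286
finger_force: 59.7
```

send_rows([
  [0,0,-20,0],
  [0,0,-40,0],
  [0,0,-40,0],
  [0,0,-40,0],
  [0,0,-40,0],
])

```text
clock: 7.78
tool_pos: [0.4474, -0.274, 0.195]
tool_rot: [0.516, 0.857, -0.0, -0.001]
ft_force: [2.5, -0.2, -3.8]
width: 0.029
finger_force: 60.8
```

send_rows([
  [0,0,-40,0],
  [0,0,-40,0],
  [0,0,-25,0],
  [27,27,0,0],
  [27,27,0,0],
])

```text
clock: 8.2
tool_pos: [0.4705, -0.2034, 0.3007]
tool_rot: [0.519, 0.855, 0.001, 0.002]
ft_force: [1.9, 0.5, -4.8]
width: 0.0291
finger_force: 60.8
```

send_rows([
  [27,27,0,0],
  [27,27,0,0],
  [27,27,0,0],
  [27,27,0,0],
  [27,26,0,0],
])

```text
clock: 8.62
tool_pos: [0.5256, -0.0177, 0.2982]
tool_rot: [0.516, 0.857, -0.0, -0.001]
ft_force: [0.8, -0.1, -5.1]
width: 0.0289
finger_force: 60.8
```

send_rows([
  [27,26,0,0],
  [27,26,0,0],
  [27,26,0,0],
  [27,26,0,0],
  [0,0,0,-7],
])

```text
clock: 9.03
tool_pos: [0.5675, 0.1356, 0.2969]
tool_rot: [0.456, 0.89, 0.001, -0.002]
ft_force: [0.1, 2.8, -4.0]
width: 0.0291
finger_force: 61.0
```

send_rows([
  [0,0,0,-7],
  [0,0,0,-6],
  [0,0,0,0],
  [0,0,0,0],
])

```text
clock: 9.37
tool_pos: [0.5671, 0.1241, 0.2982]
tool_rot: [0.361, 0.933, -0.001, -0.001]
ft_force: [-0.2, -0.4, -3.5]
width: 0.029
finger_force: 61.0
```

Run:
```python
from h import *
s,M=state();go((.568,.127,.22),47.8);print(s["width"],s["finger_force"],s["ft_force"])
w=manip.snapshot("wrist");c=cloud(w)
Q=(c.reshape(-1,3)-s["tool_pos"])@M  # tool frame
np.savez("w4.npz",Q=Q.reshape(480,640,3),i=w["image"])
def rect(n,lo,hi):
    q=Q[((Q>lo)&(Q<hi)).all(1)]
    if len(q)>4: print(n,len(q),(q.mean(0)*1000).round(1),"min",(q.min(0)*1000).round(1),"max",(q.max(0)*1000).round(1),[np.round(t,1) for t in cv2.minAreaRect((q[:,:2]*1000).astype(np.float32))])
rect("ball",(.024,-.02,-.06),(.07,.02,.01))
rect("hubtop",(-.03,-.02,-.036),(.024,.02,-.024))
rect("hub-x+face",(.005,-.02,-.024),(.022,.02,.03))
rect("handle",(-.11,-.03,-.095),(-.05,.03,-.075))
save(w,"w4",(160,240,320,240),2)
```

```text
pos [0.5671 0.1241 0.2982] ydir 47.7 j7 0.67 shift [ 1.2  2.9 78.2] norm 78.2 roll -0.08956134065638821
0.02895246514376649 60.97988345660269 [-0.22481363 -0.39576638 -3.47708633]
ball 10025 [ 43.7  -1.3 -33.7] min [ 24.  -17.8 -40.9] max [ 57.2  15.3 -17.2] [array([40.8, -1.1]), array([32.8, 33.3]), np.float64(39.7)]
hubtop 11799 [  1.5  -0.9 -31.1] min [-30.  -19.9 -36. ] max [ 24.  20. -24.] [array([-2.7, -3.4]), array([55.2, 38.8]), np.float64(14.0)]
hub-x+face 2085 [ 13.9   0.5 -14. ] min [  9.9 -20.  -24. ] max [16.  20.   4.5] [array([12.9, -0. ]), array([39.9,  6. ]), np.float64(89.9)]
```

View pics/w4.png

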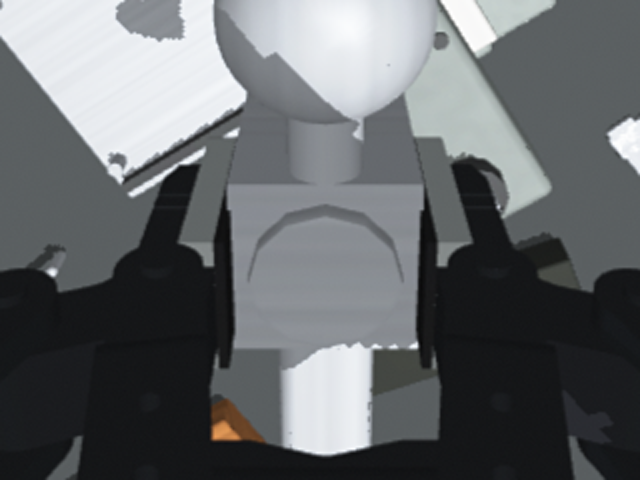

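In the crop the crank is held square: hub centred between the pads at (325,265), ball at (325,60), arm straight down. I'll centre on the screw and lower.

send_rows([
  [1,2.5,20,0],
  [0,0,25,0],
  [0,0,20,0],
  [0,0,0,0],
  [0,0,0,0],
])

```text
clock: 9.83
tool_pos: [0.568, 0.1268, 0.2335]
tool_rot: [0.36, 0.933, -0.001, -0.001]
ft_force: [1.4, 0.1, -4.3]
width: 0.0294
finger_force: 60.8
```

Run:
```python
from h import *
go((.568,.127,.194),47.8)
```

```text
pos [0.568  0.1268 0.2335] ydir 47.8 j7 0.69 shift [ 0.1  0.3 39.5] norm 39.5 roll 0.00648396369624038
```

send_rows([
  [0,0,7,0],
  [0,0,6,0],
  [0,0,5,0],
  [0,0,4,0],
  [0,0,0,0],
])

```text
clock: 10.25
tool_pos: [0.5685, 0.1272, 0.2117]
tool_rot: [0.359, 0.933, -0.0, -0.0]
ft_force: [0.2, 0.4, -4.1]
width: 0.0292
finger_force: 61.1
```

send_rows([
  [0,0,5,0],
  [0,0,5,0],
  [0,0,4,0],
  [0,0,2,0],
  [0,0,0,0],
])

```text
clock: 10.67
tool_pos: [0.5687, 0.1271, 0.1961]
tool_rot: [0.359, 0.933, -0.0, -0.0]
ft_force: [-0.0, 0.9, -4.0]
width: 0.0292
finger_force: 61.3
```

send_rows([
  [0,0,2,0],
  [0,0,1.5,0],
  [0,0,0,0],
])

```text
clock: 10.92
tool_pos: [0.569, 0.127, 0.1957]
tool_rot: [0.359, 0.933, 0.001, -0.0]
ft_force: [-6.2, -0.2, 13.2]
width: 0.0289
finger_force: 63.4
```

The crank is seated: the tool stopped at 0.1957 with 13 N. I'll release it, lift, and move over the handle.

send_rows([
  [0,0,-2,0],
  [0,0,0,0],
  [0,0,0,0],
  [0,0,0,0],
  [0,0,0,0],
], gripper=60, squeeze=30)

```text
clock: 11.33
tool_pos: [0.5688, 0.127, 0.1946]
tool_rot: [0.359, 0.933, -0.0, -0.0]
ft_force: [0.7, 0.3, 0.6]
width: 0.0601
finger_force: 0.0
```

send_rows([
  [0,0,-40,0],
  [0,0,-40,0],
  [0,0,-35,0],
  [0,0,0,0],
  [0,0,0,0],
])

```text
clock: 11.75
tool_pos: [0.5699, 0.127, 0.312]
tool_rot: [0.359, 0.933, 0.002, 0.002]
ft_force: [-0.5, 0.2, -1.4]
width: 0.0602
finger_force: 0.0
```

Run:
```python
from h import *
s,M=state();go((.6283,.0733,.32),47.8)
w=manip.snapshot("wrist");c=cloud(w);P=c.reshape(-1,3)
def rect(n,lo,hi):
    q=P[((P>lo)&(P<hi)).all(1)]
    if len(q)>4: print(n,len(q),q.mean(0).round(4),"max",q.max(0).round(3),[np.round(t,1) for t in cv2.minAreaRect((q[:,:2]*1000).astype(np.float32))])
rect("handle",(.58,.03,.255),(.67,.115,.29))
rect("hubtop",(.545,.10,.222),(.59,.15,.232))
rect("crank all",(.48,.03,.21),(.68,.22,.29))
```

```text
pos [0.5699 0.127  0.312 ] ydir 47.9 j7 0.67 shift [-79.4  -0.7  -7.9] norm 79.8 roll 0.0853532766740841
handle 2018 [0.6237 0.0761 0.2733] max [0.636 0.084 0.285] [array([626.2,  73.5]), array([19.3, 19.7]), np.float64(10.5)]
hubtop 3633 [0.5677 0.1265 0.2271] max [0.59  0.15  0.232] [array([569. , 125.5]), array([29.9, 65.1]), np.float64(47.2)]
crank all 11042 [0.5796 0.1159 0.2367] max [0.636 0.17  0.285] [array([578.7, 114.1]), array([ 33.4, 146.3]), np.float64(46.1)]
```

send_rows([
  [-40,-1,0,0],
  [-39,0,0,0],
  [0,0,0,0],
  [0,0,35,0],
  [0,0,34,0],
])

```text
clock: 12.22
tool_pos: [0.6273, 0.0722, 0.2394]
tool_rot: [0.36, 0.933, 0.0, 0.001]
ft_force: [0.2, 0.5, -1.8]
width: 0.0601
finger_force: 0.0
```

send_rows([
  [0,0,0,0],
  [0,0,0,0],
  [0,0,0,0],
  [0,0,0,0],
  [0,0,0,0],
], gripper=10, squeeze=30)

```text
clock: 12.63
tool_pos: [0.6274, 0.0734, 0.2424]
tool_rot: [0.359, 0.933, 0.001, 0.001]
ft_force: [0.5, 0.3, -0.9]
width: 0.0197
finger_force: 29.6
```

send_rows([
  [0.3,7,0,0],
  [1.5,13.5,-0.2,0],
  [3,7,-0.1,0],
  [0,0,0,0],
])

```text
clock: 12.97
tool_pos: [0.6436, 0.0996, 0.2421]
tool_rot: [0.358, 0.934, 0.001, 0.002]
ft_force: [0.3, 0.2, 2.2]
width: 0.0197
finger_force: 30.0
```

send_rows([
  [13.9,24.1,-0.3,0],
  [21.3,17.9,-0.3,0],
  [26.1,9.5,-0.4,0],
  [27.8,0,-0.3,0],
  [26.1,-9.5,-0.3,0],
])

```text
clock: 13.38
tool_pos: [0.5854, 0.2071, 0.2433]
tool_rot: [0.358, 0.934, 0.0, 0.002]
ft_force: [1.3, -4.5, 1.5]
width: 0.0197
finger_force: 30.3
```

Run:
```python
from h import *
s,M=state();d=s["tool_pos"][:2]-(.569,.127);print(s["tool_pos"],np.hypot(*d),np.degrees(np.arctan2(d[1],d[0]))+42.2,s["ft_force"],s["finger_force"])
```

```text
[0.58541724 0.2071161  0.24327944] 0.08178089884557044 120.61937555543376 [ 1.33987931 -4.50659174  1.53929289] 30.31973361968994
```

Winding works, with forces of only about 5 N. On from 120°.

send_rows([
  [21.3,-17.9,-0.3,0],
  [13.9,-24.1,-0.3,0],
  [4.8,-27.4,-0.4,0],
  [-4.8,-27.4,-0.3,0],
  [-13.9,-24.1,-0.3,0],
])

```text
clock: 13.8
tool_pos: [0.4881, 0.1312, 0.2452]
tool_rot: [0.358, 0.934, 0.002, 0.002]
ft_force: [12.3, 0.8, -8.0]
width: 0.0192
finger_force: 29.8
```

send_rows([
  [-21.3,-17.9,-0.3,0],
  [-26.1,-9.5,-0.3,0],
  [-27.8,0,-0.4,0],
  [-26.1,9.5,-0.3,0],
  [-21.3,17.9,-0.3,0],
])

```text
clock: 14.22
tool_pos: [0.5785, 0.0479, 0.2464]
tool_rot: [0.36, 0.933, 0.002, -0.001]
ft_force: [-2.8, 5.9, -0.1]
width: 0.0194
finger_force: 31.0
```

send_rows([
  [-13.9,24.1,-0.3,0],
  [-4.8,27.4,-0.4,0],
  [4.8,27.4,-0.3,0],
  [13.9,24.1,-0.3,0],
  [21.3,17.9,-0.3,0],
])

```text
clock: 14.63
tool_pos: [0.646, 0.1512, 0.2483]
tool_rot: [0.36, 0.933, -0.001, 0.002]
ft_force: [-2.4, -3.2, 2.1]
width: 0.0196
finger_force: 31.5
```

Run:
```python
from h import *
s,M=state();d=s["tool_pos"][:2]-(.569,.127);print(s["tool_pos"],np.hypot(*d),np.degrees(np.arctan2(d[1],d[0]))+42.2,s["ft_force"],s["finger_force"])
```

```text
[0.64599334 0.1511718  0.24828328] 0.08069851292853333 59.629507784228 [-2.43498784 -3.16639044  2.14402672] 31.481670141220093
```

send_rows([
  [26.1,9.5,-0.3,0],
  [27.8,0,-0.3,0],
  [26.1,-9.5,-0.3,0],
  [21.3,-17.9,-0.3,0],
  [13.9,-24.1,-0.3,0],
])

```text
clock: 15.05
tool_pos: [0.5307, 0.1997, 0.2497]
tool_rot: [0.357, 0.934, 0.001, 0.002]
ft_force: [4.3, -4.9, 0.3]
width: 0.0196
finger_force: 31.1
```

send_rows([
  [4.8,-27.4,-0.3,0],
  [-4.8,-27.4,-0.3,0],
  [-13.9,-24.1,-0.3,0],
  [-21.3,-17.9,-0.3,0],
  [-26.1,-9.5,-0.4,0],
])

```text
clock: 15.47
tool_pos: [0.5047, 0.079, 0.2517]
tool_rot: [0.358, 0.934, 0.003, 0.001]
ft_force: [8.2, 9.2, -6.7]
width: 0.0196
finger_force: 30.8
```

send_rows([
  [-27.8,0,-0.4,0],
  [-26.1,9.5,-0.3,0],
  [-21.3,17.9,-0.3,0],
  [-13.9,24.1,-0.3,0],
  [-4.8,27.4,-0.4,0],
])

```text
clock: 15.88
tool_pos: [0.6275, 0.0725, 0.2528]
tool_rot: [0.361, 0.933, 0.0, -0.001]
ft_force: [-5.0, 1.2, 2.7]
width: 0.0198
finger_force: 31.5
```

send_rows([
  [4.8,27.4,-0.3,0],
  [13.9,24.1,-0.3,0],
  [21.3,17.9,-0.3,0],
  [26.1,9.5,-0.3,0],
  [0,0,0,0],
])

```text
clock: 16.3
tool_pos: [0.6287, 0.1825, 0.254]
tool_rot: [0.355, 0.935, 0.0, -0.001]
ft_force: [-2.1, 0.8, 6.6]
width: 0.0196
finger_force: 32.6
```

send_rows([
  [0,0,0,0],
  [0,0,0,0],
  [0,0,0,0],
], gripper=60)

```text
clock: 16.55
tool_pos: [0.6308, 0.1758, 0.2534]
tool_rot: [0.36, 0.933, 0.0, 0.0]
ft_force: [-0.2, -0.3, -0.2]
width: 0.0553
finger_force: 0.0
```

send_rows([
  [0,0,-25,0],
  [0,0,-35,0],
  [0,0,-35,0],
  [0,0,0,0],
])

```text
clock: 16.88
tool_pos: [0.6341, 0.1753, 0.3563]
tool_rot: [0.36, 0.933, 0.004, 0.005]
ft_force: [0.2, -0.4, 1.5]
width: 0.0599
finger_force: 0.0
```

Run:
```python
from h import *
s,M=state();go((.569,.127,.34))
w=manip.snapshot("top");c=cloud(w);P=c.reshape(-1,3)
w2=manip.snapshot("scene");c2=cloud(w2);P2=c2.reshape(-1,3)
for P in(P,P2):
    for n,lo,hi in(("hub/arm",(.53,.09,.22),(.61,.17,.26)),("hook",(.57,-.34,.02),(.66,-.19,.04))):
        q=P[((P>lo)&(P<hi)).all(1)]
        print(n,len(q),q.mean(0).round(4) if len(q) else 0,q.max(0) if len(q) else 0)
b=manip.look_for(w2,"press")[0]["box"];print(b)
save(w2,"press2",(320,130,140,140),4)
```

```text
pos [0.6341 0.1753 0.3563] ydir 47.8 j7 0.68 shift [ 15.9 -79.7  15.3] norm 82.7 roll None
hub/arm 281 [0.5671 0.1274 0.2372] [0.60899452 0.16983225 0.2503917 ]
hook 244 [ 0.6181 -0.2542  0.0264] [ 0.63343355 -0.19175892  0.03509259]
hub/arm 323 [0.571  0.1219 0.2377] [0.60974743 0.16764775 0.25362616]
hook 417 [ 0.6232 -0.2599  0.0291] [ 0.63660622 -0.1914773   0.03610309]
[334.4, 172.2, 101.2, 109.0]
```

View pics/press2.png

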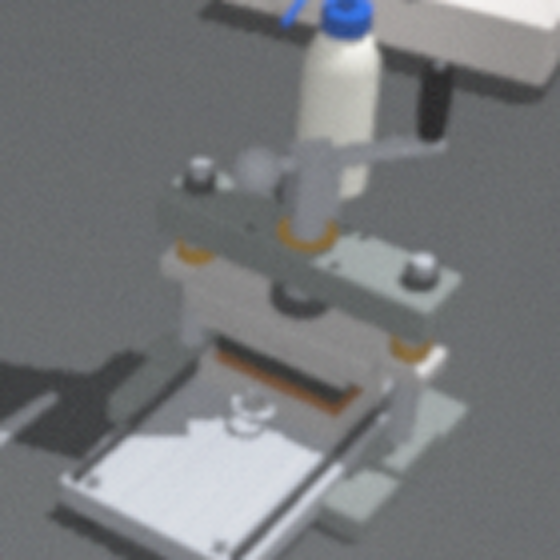

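The crank sits fully on (hub top at 0.238, as expected), the plate is up, and the stone shows under it at crop (290,380). Now to the hook.

send_rows([
  [-26,-31,0,0],
  [-26,-31,0,0],
  [-26,-31,0,0],
  [-26,-31,0,0],
  [-26,-31,0,0],
], gripper=60)

```text
clock: 17.45
tool_pos: [0.6219, -0.0278, 0.3466]
tool_rot: [0.359, 0.933, -0.0, -0.001]
ft_force: [0.1, 0.2, -0.4]
width: 0.0604
finger_force: 0.0
```

send_rows([
  [-26,-31,0,0],
  [-26,-31,0,0],
  [-26,-31,0,0],
  [-26,-31,0,0],
  [-26,-31,0,0],
])

```text
clock: 17.87
tool_pos: [0.6145, -0.2298, 0.3465]
tool_rot: [0.359, 0.933, 0.0, -0.002]
ft_force: [0.5, -0.1, 1.0]
width: 0.0601
finger_force: 0.0
```

send_rows([
  [-26,-31,0,0],
  [0,0,20,7],
  [0,0,20,7],
  [0,0,20,7],
  [0,0,20,7],
])

```text
clock: 18.28
tool_pos: [0.613, -0.2688, 0.2656]
tool_rot: [0.578, 0.816, -0.0, -0.001]
ft_force: [0.2, -0.4, 0.1]
width: 0.0602
finger_force: 0.0
```

send_rows([
  [0,0,20,7],
  [0,0,0,7],
  [0,0,0,7],
  [0,0,0,0],
  [0,0,0,0],
])

```text
clock: 18.7
tool_pos: [0.6135, -0.2683, 0.2469]
tool_rot: [0.713, 0.701, -0.001, -0.001]
ft_force: [0.2, -0.5, 0.7]
width: 0.0602
finger_force: 0.0
```

Run:
```python
from h import *
w=manip.snapshot("wrist");c=cloud(w);P=c.reshape(-1,3)
def rect(n,lo,hi):
    q=P[((P>lo)&(P<hi)).all(1)]
    if len(q)>4:
        u,S,v=np.linalg.svd(q[:,:2]-q[:,:2].mean(0),full_matrices=False)
        print(n,len(q),q.mean(0).round(4),"min",q.min(0).round(3),"max",q.max(0).round(3),[np.round(t,1) for t in cv2.minAreaRect((q[:,:2]*1000).astype(np.float32))],np.degrees(np.arctan2(v[0,1],v[0,0])))
rect("handle",(.57,-.34,.023),(.67,-.195,.036))
rect("rod",(.57,-.185,.016),(.67,-.11,.036))
for k in["pull_hook","hook_tip"]:
  for d in manip.tip_of(w,k)[:1]:
    p=d["pixel"];print(k,round(d["score"],2),np.round(p),ray(w,p,.002).round(4))
go((.617,-.265,.005),-2)
```

```text
handle 3592 [ 0.6219 -0.2528  0.0285] min [ 0.608 -0.309  0.023] max [ 0.637 -0.196  0.032] [array([ 622. , -252.2]), array([ 26.3, 113.6]), np.float64(1.9)] -88.05684386004576
rod 473 [ 0.6187 -0.1606  0.0233] min [ 0.615 -0.185  0.02 ] max [ 0.622 -0.137  0.026] [array([ 618.7, -160.6]), array([ 6. , 48.2]), np.float64(2.0)] -87.9667980351677
pull_hook 0.94 [330. 184.] [ 0.6199 -0.2564  0.002 ]
hook_tip 0.64 [326.  44.] [ 0.617  -0.1379  0.002 ]
pos [ 0.6139 -0.2686  0.2482] ydir -1.0 j7 0.7 shift [  3.5   3.1 243.2] norm 243.3 roll 0.9853803463696522
```

send_rows([
  [0,8,20,-3],
  [0,0,40,0],
  [0,0,40,0],
  [0,0,40,0],
  [0,0,40,0],
])

```text
clock: 19.27
tool_pos: [0.6223, -0.2685, 0.0672]
tool_rot: [0.695, 0.719, 0.001, 0.0]
ft_force: [1.2, 0.6, 0.3]
width: 0.0601
finger_force: 0.0
```

send_rows([
  [0,0,30,0],
  [0,0,12,0],
  [0,0,0,0],
  [0,0,0,0],
])

```text
clock: 19.6
tool_pos: [0.6227, -0.2694, 0.0274]
tool_rot: [0.695, 0.719, 0.0, 0.001]
ft_force: [-0.4, -1.4, 0.8]
width: 0.0599
finger_force: 0.0
```

Run:
```python
from h import *
go((.622,-.268,.005),1.95)
```

```text
pos [ 0.6227 -0.2694  0.0274] ydir 1.9 j7 0.88 shift [ 1.4 -0.7 22.4] norm 22.5 roll -0.041664221269684276
```

send_rows([
  [1,-0.7,12,0],
  [0,0,10,0],
  [0,0,0,0],
  [0,0,0,0],
])

```text
clock: 19.93
tool_pos: [0.6214, -0.2674, 0.0044]
tool_rot: [0.695, 0.719, 0.0, -0.0]
ft_force: [-0.8, 0.2, 0.1]
width: 0.0604
finger_force: 0.0
```

send_rows([
  [0,0,0,0],
  [0,0,0,0],
  [0,0,0,0],
  [0,0,0,0],
  [0,0,0,0],
], gripper=10, squeeze=70)

```text
clock: 20.35
tool_pos: [0.622, -0.2681, 0.0053]
tool_rot: [0.695, 0.719, 0.0, 0.001]
ft_force: [0.0, -0.2, 4.2]
width: 0.0246
finger_force: 71.1
```

send_rows([
  [0,0,0,0],
  [0,0,-20,0],
  [0,0,-40,0],
  [0,0,-40,0],
  [0,0,0,0],
])

```text
clock: 20.77
tool_pos: [0.6249, -0.2708, 0.112]
tool_rot: [0.695, 0.719, 0.002, 0.006]
ft_force: [0.8, -2.9, 0.1]
width: 0.0244
finger_force: 70.6
```

Run:
```python
from h import *
s,M=state();go((.622,-.268,.105),-9.4)
w=manip.snapshot("wrist");c=cloud(w);Q=(c.reshape(-1,3)-s["tool_pos"])@M
def rect(n,lo,hi):
    q=Q[((Q>lo)&(Q<hi)).all(1)]
    if len(q)>4: print(n,len(q),(q.mean(0)*1000).round(1),"min",(q.min(0)*1000).round(1),"max",(q.max(0)*1000).round(1),[np.round(t,1) for t in cv2.minAreaRect((q[:,:2]*1000).astype(np.float32))])
rect("rod far",(.115,-.02,-.05),(.15,.02,.03));rect("rod near",(.085,-.02,-.05),(.11,.02,.03))
P=c.reshape(-1,3)
for k in["tray_ring"]:
  for d in manip.tip_of(w,k)[:2]:
    p=d["pixel"];i=tuple(np.round(p[::-1]).astype(int));print(k,round(d["score"],2),np.round(p),ray(w,p,.052).round(4),c[i].round(4))
save(w,"hooked")
```

```text
pos [ 0.6249 -0.2708  0.112 ] ydir 1.9 j7 0.83 shift [ 2.9 -2.9  6.9] norm 8.1 roll 11.267322986357343
rod near 1866 [ 95.6  -0.4 -18. ] min [ 85.   -3.3 -20.6] max [106.3   2.7 -14.7] [array([95.6, -0.3]), array([21.3,  6. ]), np.float64(0.4)]
```

View pics/hooked.png

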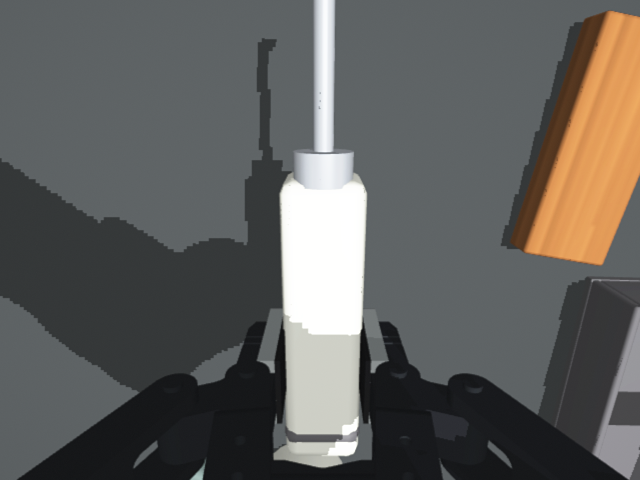

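The hook is held straight along the tool, with the rod at (323,75). Its tip is out of this view, so I work it out from the measured grasp: tip = TCP + 128 mm in tool x. Next I'll refine the ring from the earlier close depth picture.

Run:
```python
from h import *
P=np.load("w2.npz")["c"].reshape(-1,3)
u=np.array([np.cos(np.radians(80.56)),np.sin(np.radians(80.56))]);v=np.array([-u[1],u[0]])
d=P[:,:2]-(.568,.127);L=np.c_[d@u,d@v,P[:,2]]*1000
def st(n,lo,hi):
    q=L[((L>lo)&(L<hi)).all(1)]
    if len(q): print(n,len(q),q.mean(0).round(1),q.min(0).round(1),q.max(0).round(1))
    return q
q=st("ring",(-80,-25,46),(-33,25,62))
print(cv2.minEnclosingCircle(q[:,:2].astype(np.float32)))
st("pins L",(-185,30,40),(-155,60,55));st("pins R",(-185,-60,40),(-155,-30,55))
```

```text
ring 450 [-54.1   0.8  55. ] [-67.  -14.8  51.6] [-40.4  16.2  57.1]
((-51.484519958496094, 0.40645015239715576), 15.874699592590332)
pins L 101 [-168.6   51.8   46.7] [-173.    48.1   40.3] [-165.5   56.1   50.4]
pins R 81 [-168.6  -51.5   46.4] [-173.6  -55.8   40.6] [-165.5  -48.1   50.3]
```

send_rows([
  [0,0,-10,6],
  [0,0,0,5.3],
  [0,0,0,0],
])

```text
clock: 21.12
tool_pos: [0.6204, -0.2668, 0.1124]
tool_rot: [0.763, 0.646, -0.001, -0.001]
ft_force: [0.9, -0.5, -2.1]
width: 0.0249
finger_force: 70.5
```

Run:
```python
from h import *
go((.5386,-.0503,.12),-9.4)
```

```text
pos [ 0.6204 -0.2668  0.1124] ydir -9.5 j7 0.66 shift [ 200.  -116.4   -7.1] norm 231.5 roll -0.08205999054143831
```

send_rows([
  [33,-19.4,0,0],
  [33,-19.4,0,0],
  [33,-19.4,0,0],
  [33,-19.4,0,0],
  [33,-19.4,0,0],
])

```text
clock: 21.53
tool_pos: [0.5504, -0.0871, 0.1126]
tool_rot: [0.762, 0.648, -0.001, -0.001]
ft_force: [0.4, 0.7, -0.5]
width: 0.0245
finger_force: 70.5
```

send_rows([
  [33,-19.4,10,0],
  [0,0,10,0],
  [0,0,0,0],
  [0,0,0,0],
])

```text
clock: 21.87
tool_pos: [0.538, -0.0533, 0.0933]
tool_rot: [0.762, 0.648, -0.001, -0.001]
ft_force: [0.0, -0.5, -1.1]
width: 0.0245
finger_force: 70.6
```

Run:
```python
from h import *
s,M=state();go((.5386,-.0503,.053),-9.4);print("tip pred",s["tool_pos"]+M@(.128,-.0003,.003))
w=manip.snapshot("wrist");c=cloud(w)
t=manip.snapshot("scene");ct=cloud(t);tt=manip.snapshot("top");c3=cloud(tt)
for n,x,cc in(("wrist",w,c),("scene",t,ct),("top",tt,c3)):
  for k in["tray_ring","hook_tip"]:
    for d in manip.tip_of(x,k)[:2]:
      p=d["pixel"];print(n,k,round(d["score"],2),np.round(p),ray(x,p,.052).round(4),ray(x,p,s["tool_pos"][2]-.003).round(4))
b=cv2.resize(t["image"][170:290,320:440],(560,560),interpolation=2)
save({"image":b},"s3")
```

```text
pos [ 0.538  -0.0533  0.0933] ydir -9.3 j7 0.4 shift [ 3.1  0.2 40.3] norm 40.4 roll 0.11397786721505554
tip pred [0.55834261 0.07310575 0.09018139]
scene tray_ring 0.56 [395. 178.] [0.4917 0.3226 0.052 ] [0.5092 0.2735 0.0903]
scene tray_ring 0.55 [381. 235.] [0.5607 0.0606 0.052 ] [0.5758 0.0206 0.0903]
scene hook_tip 0.64 [383. 220.] [0.541  0.1201 0.052 ] [0.5568 0.0781 0.0903]
top tray_ring 0.4 [304. 230.] [ 0.537  -0.0483  0.052 ] [ 0.5274 -0.0495  0.0903]
```

View pics/s3.png

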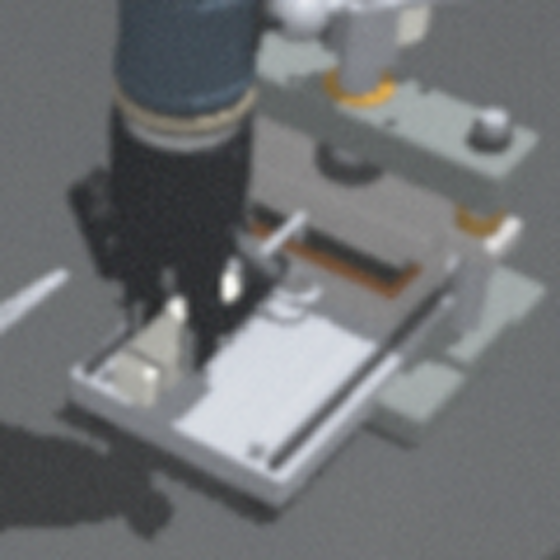

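The scene crop shows the hook rod's end at (300,217), above and just behind the ring at (292,297), with the handle along the bed. That agrees with the computed tip, so I'll lower into the ring.

send_rows([
  [3,0,8,0],
  [0,0,12,0],
  [0,0,10,0],
  [0,0,6,0],
  [0,0,0,0],
])

```text
clock: 22.73
tool_pos: [0.5379, -0.0502, 0.0564]
tool_rot: [0.763, 0.647, -0.002, -0.001]
ft_force: [-0.1, -0.5, -1.1]
width: 0.0243
finger_force: 70.5
```

send_rows([
  [0,0,5,0],
  [0,0,3,0],
  [0,0,2,0],
  [0,0,0,0],
])

```text
clock: 23.07
tool_pos: [0.5393, -0.0504, 0.0482]
tool_rot: [0.763, 0.647, -0.0, -0.0]
ft_force: [-0.7, -0.2, -1.9]
width: 0.025
finger_force: 70.5
```

Run:
```python
from h import *
s,M=state();go((.5386,-.0503,.047),-9.4);print("tip",s["tool_pos"]+M@(.128,-.0003,.003),s["ft_force"],s["torque"])
```

```text
pos [ 0.5393 -0.0504  0.0482] ydir -9.4 j7 0.45 shift [-0.  -0.7  1.2] norm 1.4 roll -0.011625346654881241
tip [0.55990411 0.07594723 0.04517985] [-0.74753071 -0.2363223  -1.93546547] [-0.01439165  0.01729916  0.04666924]
```

send_rows([
  [-4,0,1,0],
  [-6,0,0,0],
  [-8,0,0,0],
  [-8,0,0,0],
  [-8,0,0,0],
])

```text
clock: 23.48
tool_pos: [0.5337, -0.0844, 0.0476]
tool_rot: [0.763, 0.647, 0.0, -0.0]
ft_force: [-0.2, 2.9, -2.2]
width: 0.0246
finger_force: 70.4
```

send_rows([
  [-8,0,0,0],
  [-8,0,0,0],
  [-8,0,0,0],
  [-8,0,0,0],
  [-8,0,0,0],
])

```text
clock: 23.9
tool_pos: [0.5271, -0.1241, 0.0475]
tool_rot: [0.763, 0.647, 0.0, -0.0]
ft_force: [-0.6, 2.9, -1.2]
width: 0.0247
finger_force: 70.4
```

Run:
```python
from h import *
s,M=state();print(s["ft_force"]@M,s["tool_pos"],s["tool_pos"]+M@(.128,-.0003,.003))
w=manip.snapshot("scene");c=cloud(w)
P=c.reshape(-1,3)
u=np.array([np.cos(np.radians(80.56)),np.sin(np.radians(80.56))]);v=np.array([-u[1],u[0]])
d=P[:,:2]-(.568,.127);L=np.c_[d@u,d@v,P[:,2]]*1000
q=L[((L>(-140,-50,65))&(L<(60,50,85))).all(1)];print(len(q),q.min(0),q.max(0))
save(w,"s4",(320,170,120,120),4.6)
```

```text
[ 2.72039858 -1.04664998  1.21263625] [ 0.52711184 -0.12411721  0.04747952] [0.54775296 0.00220893 0.04452297]
559 [-138.26300622  -49.88356306   65.09818304] [-37.76708994  49.87346023  84.8877034 ]
```

View pics/s4.png

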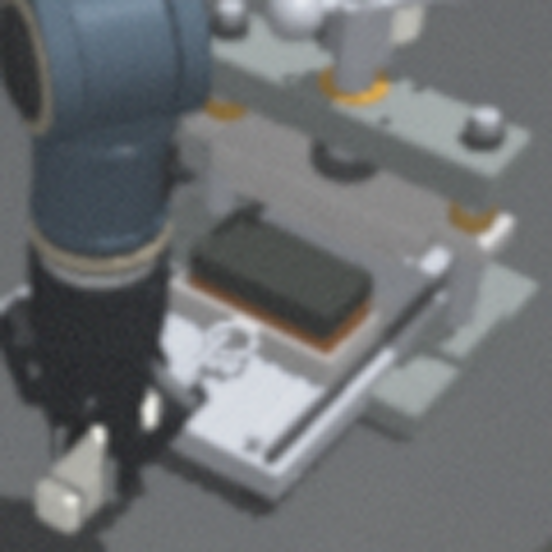

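The tray, with the stone in it, is following the hook; the ring is at crop (230,345). I'll keep pulling.

send_rows([
  [-8,0,0,0],
  [-8,0,0,0],
  [-8,0,0,0],
  [-8,0,0,0],
  [-8,0,0,0],
])

```text
clock: 24.37
tool_pos: [0.5206, -0.1636, 0.0475]
tool_rot: [0.763, 0.647, 0.0, -0.0]
ft_force: [1.0, 2.4, 0.3]
width: 0.0244
finger_force: 70.5
```

send_rows([
  [-8,0,0,0],
  [-5,0,0,0],
  [-4,0,0,0],
  [-3,0,0,0],
  [0,0,0,0],
])

```text
clock: 24.78
tool_pos: [0.5172, -0.1835, 0.0475]
tool_rot: [0.763, 0.646, -0.0, 0.0]
ft_force: [0.0, 1.9, -1.0]
width: 0.0248
finger_force: 70.5
```

Run:
```python
from h import *
s,M=state();u=np.array([np.cos(np.radians(80.56)),np.sin(np.radians(80.56))])
t=s["tool_pos"]+M@(.128,-.0003,.003);print(s["ft_force"]@M,"tip x",(t[:2]-(.568,.127))@u,t[2])
```

```text
[ 1.84249409 -0.28485656  1.03186455] tip x -0.18664628126335958 0.04441843574502976
```

send_rows([
  [-2,0,0,0],
  [-1.5,0,0,0],
  [-1,0,0,0],
  [0,0,0,0],
])

```text
clock: 25.12
tool_pos: [0.5167, -0.1871, 0.0474]
tool_rot: [0.763, 0.647, -0.0, -0.0]
ft_force: [0.0, 1.6, -1.8]
width: 0.0246
finger_force: 70.5
```

send_rows([
  [-1.5,0,0,0],
  [-1,0,0,0],
  [-1,0,0,0],
  [0,0,0,0],
])

```text
clock: 25.45
tool_pos: [0.5166, -0.1889, 0.0472]
tool_rot: [0.763, 0.647, 0.001, -0.001]
ft_force: [1.7, 6.2, -1.6]
width: 0.0249
finger_force: 70.4
```

The tray has met the pins: the force is rising and motion has stopped. I'll unhook.

send_rows([
  [3,0,0,0],
  [4,0,0,0],
  [2.5,0,0,0],
  [0,0,0,0],
  [0,0,0,0],
])

```text
clock: 25.87
tool_pos: [0.5177, -0.1815, 0.0476]
tool_rot: [0.763, 0.647, -0.0, 0.0]
ft_force: [1.2, 0.3, -1.5]
width: 0.0244
finger_force: 70.5
```

send_rows([
  [0,0,-5,0],
  [0,0,-8,0],
  [0,0,-15,0],
  [0,0,-20,0],
  [0,0,0,0],
])

```text
clock: 26.28
tool_pos: [0.5198, -0.1828, 0.0991]
tool_rot: [0.763, 0.646, 0.002, 0.003]
ft_force: [1.0, -0.9, -0.8]
width: 0.0249
finger_force: 70.5
```

Run:
```python
from h import *
s,M=state();print(s["ft_force"]);go((.622,-.268,.09))
w=manip.snapshot("scene");P=cloud(w).reshape(-1,3)
u=np.array([np.cos(np.radians(80.56)),np.sin(np.radians(80.56))]);v=np.array([-u[1],u[0]])
d=P[:,:2]-(.568,.127);L=np.c_[d@u,d@v,P[:,2]]*1000
q=L[((L>(-175,-48,75))&(L<(-60,48,85))).all(1)];print("stone",len(q),np.median(q,0),np.percentile(q,[3,97],0))
```

```text
[ 0.99506856 -0.89953963 -0.77848518]
pos [ 0.5198 -0.1828  0.0991] ydir -9.5 j7 0.62 shift [-67.2 114.7   9.9] norm 133.3 roll None
stone 445 [-134.68440382   -2.72432764   80.81064312] [[-158.29569345  -46.15482958   75.72602494]
 [-107.89833532   44.54126873   84.54771057]]
```

send_rows([
  [-17,29,0,0],
  [-17,29,0,0],
  [-17,29,0,0],
  [-17,28,0,0],
  [0,0,25,0],
])

```text
clock: 26.75
tool_pos: [0.6269, -0.274, 0.0748]
tool_rot: [0.763, 0.646, 0.002, 0.008]
ft_force: [0.2, -1.7, -0.1]
width: 0.0248
finger_force: 70.5
```

send_rows([
  [0,0,30,0],
  [0,0,20,0],
  [0,0,8,0],
  [0,0,0,0],
  [0,0,0,0],
])

```text
clock: 27.17
tool_pos: [0.6201, -0.2673, 0.0126]
tool_rot: [0.763, 0.647, -0.0, 0.0]
ft_force: [0.4, -0.5, -0.8]
width: 0.025
finger_force: 70.5
```

send_rows([
  [0,0,4,0],
  [0,0,3,0],
  [0,0,0,0],
  [0,0,0,0],
])

```text
clock: 27.5
tool_pos: [0.6204, -0.2669, 0.0061]
tool_rot: [0.763, 0.647, 0.0, 0.0]
ft_force: [-0.3, -0.2, -0.5]
width: 0.0245
finger_force: 70.5
```

send_rows([
  [0,0,0,0],
  [0,0,0,0],
  [0,0,0,0],
  [0,0,0,0],
  [0,0,0,0],
], gripper=60)

```text
clock: 27.92
tool_pos: [0.6202, -0.267, 0.0056]
tool_rot: [0.763, 0.647, 0.0, 0.0]
ft_force: [-0.2, 0.9, 0.6]
width: 0.0602
finger_force: 0.0
```

send_rows([
  [0,0,-20,0],
  [0,0,-35,0],
  [0,0,-40,0],
  [0,0,-40,0],
  [0,0,-40,0],
])

```text
clock: 28.33
tool_pos: [0.6196, -0.267, 0.1822]
tool_rot: [0.763, 0.647, -0.0, -0.0]
ft_force: [0.6, 0.1, -0.7]
width: 0.0601
finger_force: 0.0
```

send_rows([
  [0,0,-40,0],
  [0,0,-40,0],
  [0,0,0,0],
  [0,0,0,0],
])

```text
clock: 28.67
tool_pos: [0.6209, -0.2681, 0.2636]
tool_rot: [0.763, 0.647, 0.002, 0.002]
ft_force: [0.3, -0.4, -0.8]
width: 0.0601
finger_force: 0.0
```

Run:
```python
from h import *
w=manip.snapshot("scene");P=cloud(w).reshape(-1,3)
u=np.array([np.cos(np.radians(80.56)),np.sin(np.radians(80.56))]);v=np.array([-u[1],u[0]])
d=P[:,:2]-(.568,.127);L=np.c_[d@u,d@v,P[:,2]]*1000
def st(n,Q,lo,hi):
    q=Q[((Q>lo)&(Q<hi)).all(1)]
    if len(q): print(n,len(q),np.median(q,0).round(3),np.percentile(q,[3,97],0).round(3).tolist())
st("stone",L,(-175,-60,70),(-60,60,88));st("hub",P,(.53,.09,.22),(.61,.17,.26));st("hook",P,(.57,-.34,.012),(.68,-.12,.05))
print(manip.sense()["tool_pos"],manip.sense()["clock"])
save(w,"fin",(270,120,220,260),2.2)
```

```text
stone 90 [-129.834  -45.029   79.339] [[-158.392, -50.347, 70.846], [-108.708, 46.886, 84.358]]
hub 313 [0.57  0.119 0.239] [[0.535, 0.092, 0.222], [0.606, 0.157, 0.248]]
hook 529 [ 0.625 -0.257  0.028] [[0.605, -0.308, 0.014], [0.64, -0.157, 0.034]]
[ 0.62010901 -0.26706447  0.26110388] 28.7167
```

View pics/fin.png

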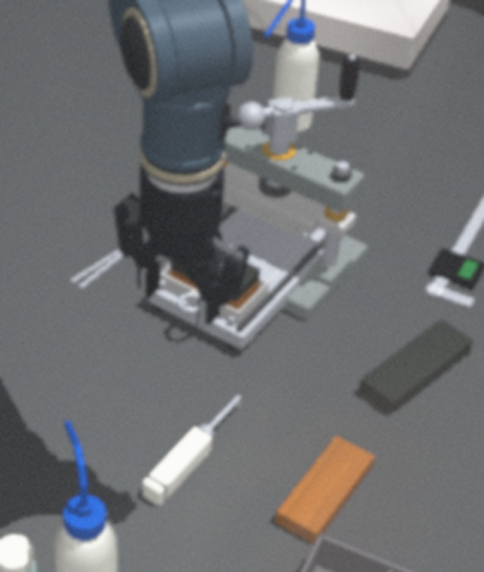

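The final view shows everything in place:
- Tray and stone at the front pins, (215,300), with the ring at (185,330).
- Hook flat on the bench at (190,460).
- Crank on the screw at (285,120).
- Both bottles upright.

I'm handing it in.

```bash
python3 -c "
from plant import manip
print(manip.sign_off())"
```

```text
the job is handed in; nothing more can be done
None
```

I handed the job in at about 29 s with every step carried out, but sign-off returned no verdict: the crank is on the screw and wound about 2.2 turns anticlockwise, the tray and stone are drawn out to the stop pins, the hook lies on the bench clear of the press, and both bottles are standing.

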